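# Fetch the ammonite from behind the bottles in the spill tray

## Task

The ammonite's coating has dried and it is to be worked on next, but it stands hemmed in at the back of the grey spill tray. Without shifting the ammonite, clear the bottle, the tin and the jar out of the tray and stand all three upright on the cork mat; then take the ammonite and set it down gently, coil upward, in the middle of the turntable. Last, put the three containers back in the tray, each upright in the place where it stood at the start, keeping all of them upright throughout and leaving the vertebra and the glass vial where they are.

Things in the scene. Friction and masses are not known exactly. Their poses are not given: they have to be found in the camera images.
- bottle: loose amber glass bottle with a round black screw cap, upright, 0.3 kg. Body 58 mm across up to 78 mm, shoulders narrowing to a 25 mm neck at 94 to 102 mm, cap 32 mm across from 102 to 125 mm (its top). Origin: centre of its underside, z up. It may be lifted by its cap.
- tin: loose bare-metal solvent tin, upright, a cylinder 61 mm across and 94 mm high with a small 28 mm screw cap on its top from 94 to 108 mm, 0.3 kg. Origin: centre of its underside, z up.
- jar: loose white plastic wide-mouth jar, upright, 58 mm across, with a ribbed white lid 64 mm across from 66 to 88 mm (its top), 0.25 kg. Origin: centre of its underside, z up.
- fossil: the ammonite: a loose rounded nodule of red-brown rock, 58 mm across (flanks upright from 6 to 24 mm) and 30 mm high, with a pale coiled shell standing about 8 mm proud of its top, 0.22 kg. Round, so it can be gripped across any diameter. Origin: centre of its underside, z up.
- tray: fixed grey spill tray, 220 (x) by 250 (y) mm, rim 25 mm high, walls and floor 4 mm. Origin: centre of its underside on the bench. Three paper-thin black drip pads, 72 mm across, lie on its floor at (-38, 0), (30, 68), (30, -68) mm in its axes; one container stands centred on each at the start, which on which differs. The ammonite is at about (30, 0), some 9 mm from each container.
- mat: fixed flat cork mat on the bench, 200 mm (x) by 240 mm (y), 4 mm thick: the side area. Origin: centre of its underside. The glass vial stands near its front corner.
- turntable: fixed bench turntable, brake on so that it does not turn, on a pale 6 mm work board (270 by 200 mm): metal disc 160 mm across on a stem with a black rubber top 148 mm across, ringed with fine bright circles about its centre; the rubber's top is 42 mm above the bench. Origin: on the axis, at its underside on the bench; z up.
- vertebra: bystander: loose fossil vertebra, a pale bone drum 44 mm across and 30 mm high with a spine reaching 47 mm from its centre; stands on the pale board beyond the turntable, about 115 mm from its axis. Origin: centre of the drum's underside.
- vial: bystander: loose glass vial with a black cap, 25 mm across and 44 mm high, standing on the mat at about (-75, 95) mm in the mat's axes. Origin: centre of its underside.

How it is judged (in metres and radians):
On the way, in this order (a step that is already met when the one before it is completed fails the run):
1. bottle, tin and jar all stand upright and released on the cork mat, the ammonite still in its place in the tray (not shifted by more than 20 mm) (x of bottle in the frame of mat between -0.1 and 0.1 m and y of bottle in the frame of mat between -0.12 and 0.12 m and z of each of bottle, tin, jar in the frame of mat below 0.012 m and angle between each of bottle, tin, jar's own z axis and vertical below 0.12 rad and linear speed of each of bottle, tin, jar below 0.05 m/s and contact force between the fingers and bottle below 0.3 N and x of tin in the frame of mat between -0.1 and 0.1 m and y of tin in the frame of mat between -0.12 and 0.12 m and contact force between the fingers and tin below 0.3 N and x of jar in the frame of mat between -0.1 and 0.1 m and y of jar in the frame of mat between -0.12 and 0.12 m and contact force between the fingers and jar below 0.3 N and distance of fossil from where it was at the start of the episode below 0.02 m), for 0.2 s.
2. the ammonite stands released in the middle of the turntable (within 12 mm of the centre), coil upward, the three containers still on the mat (horizontal distance between fossil and turntable below 0.012 m and z of fossil in the frame of turntable between 0.037 and 0.047 m and angle between each of fossil, bottle, tin, jar's own z axis and vertical below 0.12 rad and linear speed of fossil below 0.03 m/s and contact force between the fingers and fossil below 0.3 N and x of bottle in the frame of mat between -0.1 and 0.1 m and y of bottle in the frame of mat between -0.12 and 0.12 m and z of each of bottle, tin, jar in the frame of mat below 0.012 m and linear speed of each of bottle, tin, jar below 0.05 m/s and contact force between the fingers and bottle below 0.3 N and x of tin in the frame of mat between -0.1 and 0.1 m and y of tin in the frame of mat between -0.12 and 0.12 m and contact force between the fingers and tin below 0.3 N and x of jar in the frame of mat between -0.1 and 0.1 m and y of jar in the frame of mat between -0.12 and 0.12 m and contact force between the fingers and jar below 0.3 N), for 0.2 s.
At the end, for the whole second after the job is handed in: The ammonite stands coil upward and released on the turntable within 12 mm of its centre; bottle, tin and jar each stand upright within 15 mm of where they stood at the start; all at rest (horizontal distance between fossil and turntable below 0.012 m and z of fossil in the frame of turntable between 0.037 and 0.047 m and angle between fossil's own z axis and vertical below 0.12 rad and linear speed of each of fossil, bottle, tin, jar below 0.03 m/s and contact force between the fingers and fossil below 0.3 N and distance of each of bottle, tin, jar from where it was at the start of the episode below 0.015 m and angle between each of bottle, tin, jar's own z axis and vertical below 0.1 rad); the robot touches nothing.
It fails at once if the vertebra is moved by more than 20 mm (distance of vertebra from where it was at the start of the episode above 0.02 m).
It fails at once if the vial is moved by more than 20 mm (distance of vial from where it was at the start of the episode above 0.02 m).
It fails at once if a container or the ammonite is tipped over (more than 40 degrees) (angle between any of bottle, tin, jar, fossil's own z axis and vertical above 0.7 rad).
It fails at once if the ammonite is dropped or pressed hard on the turntable (more than 40 N) (contact force between fossil and turntable above 40 N).
It also fails if it takes over 152 s, if anything falls off the work surface, if the arm or the gripper's body presses on something with over 40 N, if the wrist force passes 120 N, or if a joint passes its speed limit or range.

## Robot

A 6-joint arm with a two-finger parallel gripper is mounted at the origin on the work surface. World frame = base frame: x ahead of the robot, y to its left, z up, the work surface at z = 0. Lengths are in mm, angles in rad, forces in N, time in s.
With the tool pointing down it reaches from about 350 to 975 mm from the base axis. Payload 7.1 kg.
Tool frame: the origin (TCP) lies at the very end of the fingers, on their centre line; the grasp point (between the pads) lies 19 mm behind it; z points along the fingers, y is the line along which they close (so a half turn about z gives the same grasp; the last joint's range is limited). The gripper opens to 88 mm and grips with 3 to 60 N. Pads are 20 mm wide; open, the fingers measure 115 mm over their backs; the gripper's body (75 mm by 178 mm) begins 61 mm behind the grasp point.
Start: joints at [-1.366, 0.423, 1.63, -0, 1.089, -0.019], TCP at [138.73, -609.392, 222.675] pointing down, gripper open.
Joint ranges: [-3, 3], [-0.9, 2.11], [0.09, 2.58], [-1.31, 4.45], [0.11, 2.69], [-2.54, 2.54]. Speed limits (rad/s): [2.39, 2.39, 3.01, 3.14, 3.14, 3.14].

## Interface

Orientations are given as a unit quaternion [x, y, z, w].
In Python, from cell import arm, eyes, boxes_of gives the robot as it stands.
- The arm moves only by the shell command python3 -m handwheel 'ROWS' [FORCE]. ROWS is JSON, a list of rows, each a list of 7 numbers: the opening, from 0 (shut) to 1 (fully open), then the shift along the world's x, y, z in cm, then the turn, a rotation vector about the world's x, y, z in units of 6 degrees (1.0 is 6 degrees). A call has 1 to 10 rows; each row is the pose to reach, as a shift and turn from the pose commanded when the call began; what a row does not reach only later rows make up. A row lasts 1/12 s, in which the tool goes at most 41.7 mm and 7.16 degrees, less where a joint would pass 70% of its speed; a pose out of reach is approached as far as the arm can. A call with a gripper value outside its range is refused whole. The fingers move at their own pace and stop on an object; FORCE is the grip in N (left out, the last holds). Time passes only in rows, so rows that repeat a pose let the fingers close. It gives the time, the measured TCP pose, the force, the opening and the grip force at its end, in the units of the state.
- arm.get_obs(): the state, without advancing time (a new reading comes with each control period).
- eyes.grab_frame(name): name is "scene" or "top" or "wrist"; returns a dict with "color" (420x560x3 uint8, blue, green, red), "vertical_fov" (degrees; the focal length in pixels is half the picture's height over the tangent of half this angle, whatever the lens; pixels are square), "cx", "cy" (the principal point, pixels), "pose" (4x4, takes a point from camera to world coordinates). Camera axes: x right, y down, z forward; pixel columns grow to the right and rows downward; lengths in mm; the calibration is good to about 2 mm. The wrist camera is an equidistant fisheye: a pixel r from the principal point sees the ray r / f radians off the axis. A picture is of the moment at which its call begins. There is no depth.
- arm.finish_job(): hands the job in; it is judged then, once.
Trained networks look in the newest picture that a camera, given by its name, has taken for a name from the list of things; names that differ only in an ending like _2 or _b are one class to them, and where a whole thing is asked for, a point or a joint stands for the part that bears it (a point fixed in the world has none). Each returns a list of dicts, best first, with "confidence" (0 to 1); they miss things now and then, are a little off and sometimes report something else, mostly with a low value. They report only what shows in the picture. A call takes as long as a camera call.
- boxes_of(camera, name): "bbox" ([left, top, width, height] in pixels, round what is visible of it).
The state is a dict: "t": time; "joint_pos": joint angles; "qvel": joint speeds; "joint_torque": joint torques, N m; "ee_pos": TCP position; "orientation": TCP orientation; "wrist_force": force on the tool from outside, world axes, zero at the start; "torque": the same for the moment, N m; "width": opening from 0.0 (shut) to 1.0 (fully open); "finger_force": force on a finger pad.
Only numpy, scipy, OpenCV 4.12 (cv2) and the standard library are available. Lean on these libraries where they do the work, as an engineer would, in place of code of your own. Each camera call takes 0.05 s, during which the arm holds its last target. There are 200 camera calls.

## Working session

There is one attempt and no reset: what is moved stays moved. The work goes in short steps, Python scripts to look and compute and a shell command to move; the robot and the scene stay as the last step left them, time stands still between calls to the robot, and variables do not carry over. Pictures are saved under pics/ and viewed, at most 14 in all, crops included, and the job is handed in when it is done.

```bash
mkdir -p pics; ls; cat > h.py <<'E'
import numpy as np, cv2
from cell import arm, eyes, boxes_of
def K(f): return 210/np.tan(np.radians(f["vertical_fov"])/2)
def ray(f,u,v,fish=False):
    k=K(f); d=np.array([(u-f["cx"])/k,(v-f["cy"])/k,1.])
    if fish:
        x,y=d[:2]; r=np.hypot(x,y); s=np.sin(r)/r if r>1e-9 else 1; d=np.array([x*s,y*s,np.cos(r)])
    P=np.array(f["pose"]); return P[:3,3],P[:3,:3]@d
def at_z(f,u,v,z,fish=False):
    o,d=ray(f,u,v,fish); return (o+d*(z-o[2])/d[2])[:2]
def proj(f,p):
    P=np.array(f["pose"]); c=P[:3,:3].T@(np.array(p,float)-P[:3,3]); k=K(f); return c[0]/c[2]*k+f["cx"],c[1]/c[2]*k+f["cy"]
E
python3 - <<'E'
from h import *
for n in ["top","scene"]:
    f=eyes.grab_frame(n); cv2.imwrite(f"pics/{n}0.png",f["color"]); print(n,f["vertical_fov"],f["cx"],f["cy"],np.round(f["pose"],3).tolist())
    for o in ["bottle","tin","jar","fossil","tray","mat","turntable","vertebra","vial"]:
        print(o,[(np.round(b["bbox"],1).tolist(),round(b["confidence"],2)) for b in boxes_of(n,o)[:2]])
print(arm.get_obs())
E
```

```text
pics
top 42.30340135868742 282.10118286053137 207.11610299775438 [[-0.054, -0.976, 0.212, 255.784], [-0.999, 0.053, -0.012, 5.635], [0.001, -0.213, -0.977, 1495.847], [0.0, 0.0, 0.0, 1.0]]
bottle [([166.6, 213.0, 28.0, 28.0], 0.58), ([151.7, 217.5, 18.3, 19.3], 0.4)]
tin [([135.0, 233.3, 34.0, 27.7], 0.98)]
jar [([113.1, 208.4, 30.8, 27.5], 0.91), ([149.6, 216.9, 21.6, 19.5], 0.2)]
fossil [([150.1, 215.8, 20.0, 19.7], 0.83)]
tray [([104.3, 194.5, 102.1, 84.2], 0.79), ([170.0, 216.6, 25.1, 22.0], 0.24)]
mat [([346.4, 195.1, 96.8, 82.2], 0.75)]
turntable [([233.2, 147.8, 80.1, 95.1], 0.78)]
vertebra [([284.9, 150.5, 8.7, 25.4], 0.72)]
vial [([365.3, 261.0, 11.5, 11.0], 0.64)]
scene 56.27386965982561 279.04976881377735 208.65422754648677 [[0.686, 0.468, -0.558, 1114.063], [0.728, -0.435, 0.53, -512.273], [0.006, -0.77, -0.639, 670.8], [0.0, 0.0, 0.0, 1.0]]
bottle [([326.3, 135.3, 18.4, 49.3], 0.6)]
tin [([328.5, 124.3, 24.9, 25.5], 0.55)]
jar [([360.0, 132.6, 24.9, 36.6], 0.92)]
fossil [([348.3, 152.6, 13.1, 22.5], 0.8)]
tray [([294.5, 133.8, 111.9, 62.3], 0.91), ([328.8, 125.9, 22.3, 2
[... 251 characters left out ...]
rray([-1.36598461e+00,  4.23093124e-01,  1.62991945e+00,  2.47998546e-06,
        1.08859304e+00, -1.90004483e-02]), 'qvel': array([ 1.25161350e-03, -5.41932354e-05,  7.55225143e-04, -8.61372874e-04,
        9.01386237e-04, -3.51751164e-04]), 'joint_torque': array([ 1.08459269e-04, -5.44587386e+01, -2.74050701e+01,  6.45729038e-02,
        1.67123327e-02,  2.08734099e-05]), 'ee_pos': array([ 138.73804609, -609.38110003,  222.67170217]), 'orientation': array([ 9.93745110e-01,  1.11672090e-01,  4.92786567e-07, -6.55302928e-06]), 'wrist_force': array([ 0.84518546, -0.22513459,  1.0301164 ]), 'torque': array([0.00639722, 0.03193398, 0.09331365]), 'finger_force': 0.0, 'width': 0.9985609803183628}
```

```bash
python3 - <<'E'
from h import *
a=cv2.imread("pics/top0.png"); cv2.imwrite("pics/top0c.png",cv2.resize(a[120:300,95:455],None,fx=2.2,fy=2.2,interpolation=cv2.INTER_CUBIC))
f=eyes.grab_frame("top"); s=eyes.grab_frame("scene")
# top-down: centre of the mid-height bounding box, refined by LSQ on projected silhouettes of cylinders
from scipy.optimize import least_squares
shp={"bottle":[(0,29),(78,29),(102,16),(125,16)],"tin":[(0,30.5),(94,30.5),(94,14),(108,14)],"jar":[(0,29),(66,29),(66,32),(88,32)],"fossil":[(6,29),(24,29),(38,10)],"vial":[(0,12.5),(44,12.5)],"turntable":[(36,80),(42,74)]}
def box(f,x,y,z0,sh):
    q=[]
    for h,r in sh:
        for t in np.linspace(0,2*np.pi,24,endpoint=False): q.append(proj(f,[x+r*np.cos(t),y+r*np.sin(t),z0+h]))
    q=np.array(q); return np.r_[q.min(0),q.max(0)]
for n,z0 in [("bottle",4),("tin",4),("jar",4),("fossil",4),("vial",4),("turntable",0)]:
    b=boxes_of("top",n)[0]["bbox"]; B=np.array([b[0],b[1],b[0]+b[2],b[1]+b[3]])
    x0=at_z(f,b[0]+b[2]/2,b[1]+b[3]/2,50)
    r=least_squares(lambda p:box(f,p[0],p[1],z0,shp[n])-B,x0)
    print(n,np.round(r.x,1),np.round(r.fun,1))
for n,z in [("tray",25),("mat",4)]:
    b=boxes_of("top",n)[0]["bbox"]; print(n,at_z(f,b[0],b[1],z),at_z(f,b[0]+b[2],b[1]+b[3],z),at_z(f,b[0]+b[2],b[1],z),at_z(f,b[0],b[1]+b[3],z))
E
```

```text
bottle [534.9 267.9] [-1.5 -1.1  1.6  1.1]
tin [475.5 337.3] [ 0.2  0.3 -0.3 -0.3]
jar [548.7 404.3] [ 1.9 -0.8 -2.1  0.9]
fossil [538.7 328.3] [-0.6 -0.9  0.6  0.8]
vial [ 399.2 -235.8] [ 1.8 -1.2 -1.8  1.2]
turntable [607.7  12.4] [ 12.3  21.7 -12.3 -20.5]
tray [751.8373239  124.10074026] [462.81909359 -99.86745868] [ 738.66598271 -118.59844217] [475.51608811 133.56724133]
mat [ 608.16980732 -196.64424265] [ 371.82822214 -445.00945629] [ 593.25448579 -471.18611028] [ 386.30904116 -178.93876299]
```

View pics/top0c.png

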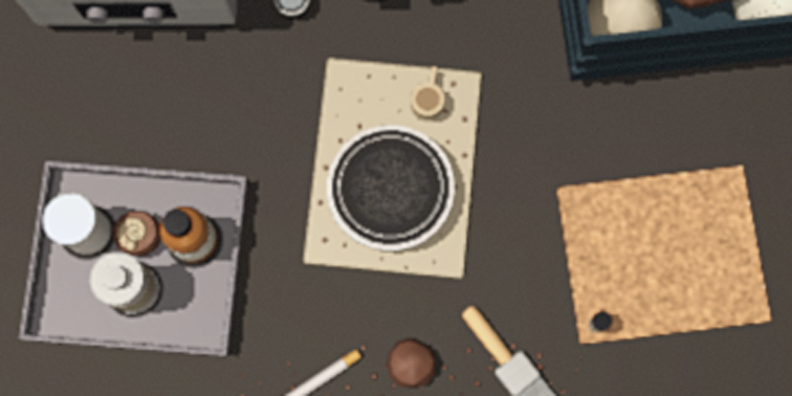

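View pics/scene0.png

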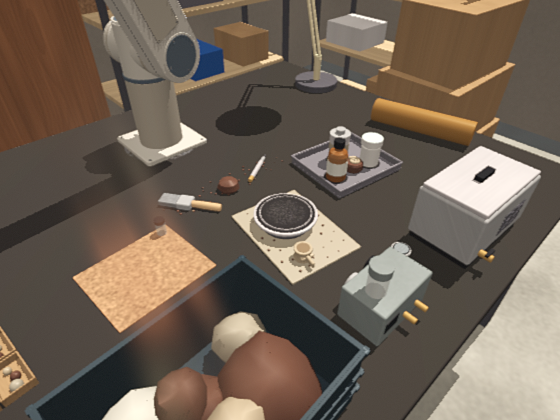

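The pictures match the detections. The tray holds the jar (back left, crop px 70,220), the bottle (back right, 180,225) and the tin (front, 122,283), with the ammonite between them (137,232). The turntable is at about (391,187), and the mat is on the right with the vial at (601,321). Next I'll fit the tray and mat poses from their corners, then move over the tray for a close view.

```bash
python3 - <<'E'
from h import *
f=eyes.grab_frame("top")
P=lambda u,v,z:at_z(f,95+u/2.2,120+v/2.2,z)
for n,z,c in [("tray",25,[(46,163),(246,178),(235,353),(22,340)]),("mat",4,[(557,187),(743,166),(771,320),(578,343)])]:
    p=np.array([P(*q,z) for q in c]); ax=(p[0]+p[1]-p[2]-p[3]); ay=(p[0]+p[3]-p[1]-p[2])
    print(n,p.round(0).tolist(),"c",p.mean(0).round(1),"yaw x,y",np.degrees([np.arctan2(ax[1],ax[0]),np.arctan2(-ay[0],ay[1])]).round(1),np.hypot(*ax)/2,np.hypot(*ay)/2)
g=cv2.cvtColor(f["color"],cv2.COLOR_BGR2GRAY)[165:245,230:320]
m=cv2.inRange(f["color"][165:245,230:320],(190,190,190),(255,255,255))
c=max(cv2.findContours(m,cv2.RETR_EXTERNAL,cv2.CHAIN_APPROX_NONE)[0],key=cv2.contourArea)
e=cv2.fitEllipse(c); print(e,"turntable",at_z(f,e[0][0]+230,e[0][1]+165,40))
E
```

```text
tray [[638.0, 448.0], [605.0, 195.0], [385.0, 214.0], [415.0, 475.0]] c [510.8 333. ] yaw x,y [-5.9 -7. ] 221.9333144850108 258.51140635247987
mat [[576.0, -199.0], [591.0, -440.0], [392.0, -453.0], [376.0, -209.0]] c [ 483.8 -325.2] yaw x,y [3.3 3.5] 199.59236764212932 242.52730009722336
((41.698646545410156, 39.78377151489258), (56.02857971191406, 57.289337158203125), 80.04890441894531) turntable [580.4036473   15.63082838]
```

```bash
python3 -m handwheel '[[1,1,2,0.5,0,0,0],[1,3.5,5.5,2,0,0,0],[1,6,9,3.5,0,0,0],[1,8.5,12.5,5,0,0,0],[1,11,16,6.5,0,0,0],[1,13.5,19.5,8,0,0,0],[1,16,23,9.5,0,0,0],[1,18.5,26.5,11,0,0,0],[1,21,30,12.5,0,0,0],[1,23.5,33.5,14,0,0,0]]' && python3 -m handwheel '[[1,2.5,3.5,1,0,0,0],[1,5,7,2,0,0,0],[1,7,10.5,3,0,0,0],[1,9,14,4,0,0,0],[1,11,17.5,4,0,0,0],[1,12.5,21,4,0,0,0],[1,13.5,24.5,4,0,0,0],[1,14.5,28,4,0,0,0],[1,15,31.5,4,0,0,0],[1,15,35,4,0,0,0]]' && python3 -m handwheel '[[1,0,3.5,0,0,0,0],[1,0,7,0,0,0,0],[1,0,10.5,0,0,0,0],[1,0,14,0,0,0,0],[1,0,17.5,0,0,0,0],[1,0,20.5,0,0,0,0],[1,0,23,0,0,0,0],[1,0,25,0,0,0,0],[1,0,25,0,0,0,0]]'
```

```text
t: 2.38
ee_pos: [355.2, -299.5, 352.1]
orientation: [0.994, 0.111, 0.0, 0.0]
wrist_force: [0.9, -0.3, 0.5]
width: 0.998
finger_force: 0.0
t: 3.22
ee_pos: [505.1, 50.7, 391.1]
orientation: [0.994, 0.112, 0.0, 0.0]
wrist_force: [1.4, 0.3, 0.3]
width: 0.999
finger_force: 0.0
t: 3.97
ee_pos: [504.2, 301.9, 390.8]
orientation: [0.994, 0.113, -0.0, -0.0]
wrist_force: [0.2, -0.6, -0.7]
width: 0.996
finger_force: 0.0
```

```bash
python3 - <<'E'
from h import *
f=eyes.grab_frame("wrist"); cv2.imwrite("pics/w1.png",f["color"]); print(f["vertical_fov"],f["cx"],f["cy"],np.round(f["pose"],3).tolist(), arm.get_obs()["ee_pos"])
for n,z in [("bottle",117),("tin",98),("jar",92),("fossil",34),("turntable",42)]:
    for b in boxes_of("wrist",n)[:2]:
        q=b["bbox"]; print(n,np.round(q,1).tolist(),round(b["confidence"],2),at_z(f,q[0]+q[2]/2,q[1]+q[3]/2,z,True).round(1))
E
```

```text
65.70646984690485 281.7605812157985 211.12870327685448 [[0.225, -0.94, -0.257, 572.985], [-0.974, -0.217, -0.059, 317.15], [-0.001, 0.264, -0.965, 552.414], [0.0, 0.0, 0.0, 1.0]] [504.18066872 300.18988157 390.75924278]
bottle [286.7, 135.4, 48.3, 43.7] 0.94 [538.8 269.4]
bottle [204.6, 107.5, 42.5, 45.7] 0.3 [549.3 388.7]
tin [228.5, 161.0, 46.7, 48.9] 0.92 [479.3 339.5]
jar [206.5, 104.1, 42.7, 48.2] 0.65 [551.6 390.6]
fossil [251.9, 122.2, 34.7, 36.6] 0.72 [543.4 330.9]
turntable [375.8, 60.9, 132.7, 169.0] 0.86 [610.8  46.8]
```

View pics/w1.png

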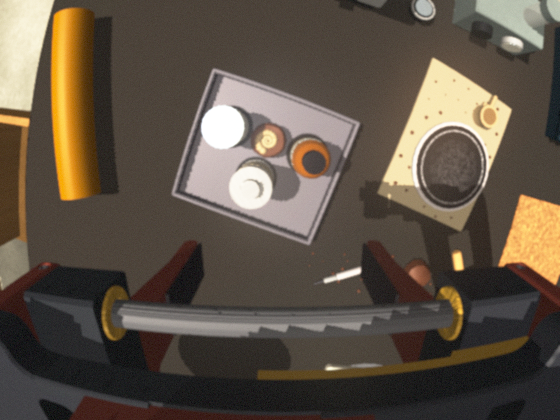

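The wrist view shows the jar lid at (223,127), the bottle cap (314,161), the tin cap (255,187), the ammonite (268,140), the tray corners at (215,70), (359,124), (311,242) and (174,195), and the turntable at (450,166).

```bash
python3 - <<'E'
from h import *
f=eyes.grab_frame("wrist"); im=f["color"]
for n,u,v,z in [("cap",314,161,129),("tincap",255,187,112),("tin",250,187,98),("jar",223,127,92),("fossil",268,140,34)]: print(n,at_z(f,u,v,z,True).round(1))
p=np.array([at_z(f,u,v,25,True) for u,v in [(215,70),(359,124),(311,242),(174,195)]]); print(p.round(0).tolist(),p.mean(0))
t=np.array([im.shape[1]]); 
# dark rubber: contour -> plane points -> circle
hsv=cv2.cvtColor(im,cv2.COLOR_BGR2HSV); m=cv2.inRange(hsv,(0,0,180),(180,50,255))[100:230,395:510]
c=max(cv2.findContours(m,cv2.RETR_EXTERNAL,cv2.CHAIN_APPROX_NONE)[0],key=cv2.contourArea)[:,0]+[395,100]
q=np.array([at_z(f,u,v,41,True) for u,v in c]); (x,y),r=cv2.minEnclosingCircle(q.astype(np.float32)); print("turntable",x,y,r,len(c))
E
```

```text
cap [536.4 260.7]
tincap [481.7 329.7]
tin [477.2 337.2]
jar [552.9 393.1]
fossil [544.5 328.2]
[[640.0, 438.0], [605.0, 190.0], [390.0, 219.0], [420.0, 468.0]] [513.62135229 328.80044858]
turntable 581.4368896484375 14.70986270904541 80.88296508789062 312
```

```bash
python3 -m handwheel '[[1,1,-1.3,-3,0,0,0],[1,2,-2.6,-6.5,0,0,0],[1,3.1,-3.9,-10,0,0,0],[1,3.1,-3.9,-13.5,0,0,0],[1,3.1,-3.9,-17,0,0,0],[1,3.1,-3.9,-20,0,0,0],[1,3.1,-3.9,-22,0,0,0],[1,3.1,-3.9,-22,0,0,0],[1,3.1,-3.9,-22,0,0,0]]'
python3 - <<'E'
from h import *
f=eyes.grab_frame("wrist"); cv2.imwrite("pics/w2.png",f["color"]); print(arm.get_obs()["ee_pos"])
E
```

```text
t: 5.07
ee_pos: [535.3, 258.9, 170.8]
orientation: [0.994, 0.111, -0.001, 0.0]
wrist_force: [0.0, 0.4, 0.2]
width: 1.005
finger_force: 0.0
[536.25721301 259.55321764 172.14502312]
```

View pics/w2.png

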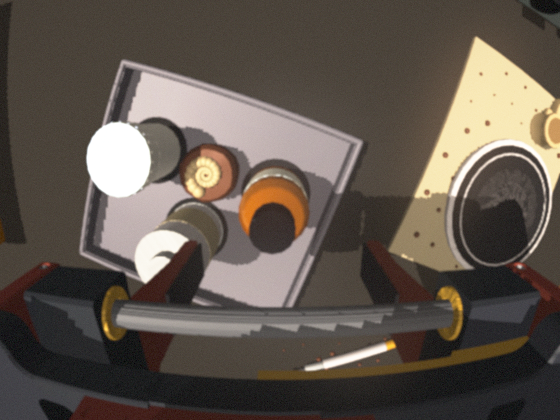

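The bottle cap is at (272,226), midway between the fingertips at columns 185 and 375. The jar lid is at (119,159) and the ammonite at (209,173).

```bash
python3 - <<'E'
from h import *
f=eyes.grab_frame("wrist")
for n,u,v,z in [("cap",272,226,129),("jar",119,159,92),("fossil",209,173,34),("tin",175,263,98)]: print(n,at_z(f,u,v,z,True).round(1))
print(np.mean([arm.get_obs()["ee_pos"] for _ in range(1)],0))
E
```

```text
cap [539.2 266.3]
jar [554.3 398.5]
fossil [546.6 331.8]
tin [479.7 336.4]
[536.73397406 259.91997599 172.96313915]
```

```bash
python3 -m handwheel '[[1,0.1,0.3,-2,0,0,0],[1,0.1,0.3,-4,0,0,0],[1,0.1,0.3,-6,0,0,0],[1,0.1,0.3,-7.2,0,0,0],[1,0.1,0.3,-7.2,0,0,0],[0.2,0.1,0.3,-7.2,0,0,0],[0.2,0.1,0.3,-7.2,0,0,0],[0.2,0.1,0.3,-7.2,0,0,0],[0.2,0.1,0.3,-7.2,0,0,0],[0.2,0.1,0.3,-7.2,0,0,0]]' 35 && python3 -m handwheel '[[0.2,0,0,0,0,0,0],[0.2,0,0,0,0,0,0],[0.2,0,0,0,0,0,0]]'
```

```text
t: 6.0
ee_pos: [537.0, 263.0, 100.0]
orientation: [0.994, 0.112, 0.001, -0.0]
wrist_force: [-0.5, 0.2, -0.5]
width: 0.659
finger_force: 0.0
t: 6.25
ee_pos: [536.5, 262.8, 99.3]
orientation: [0.994, 0.112, 0.0, -0.0]
wrist_force: [-0.2, 1.2, -0.3]
width: 0.43
finger_force: 0.3
```

```bash
python3 -m handwheel '[[0.2,0,0,0,0,0,0],[0.2,0,0,0,0,0,0],[0.2,0,0,0,0,0,0],[0.2,0,0,0,0,0,0],[0.2,0,0,0,0,0,0]]'
```

```text
t: 6.67
ee_pos: [536.5, 262.8, 99.1]
orientation: [0.994, 0.112, -0.0, -0.0]
wrist_force: [-0.5, 0.8, -0.7]
width: 0.359
finger_force: 35.0
```

```bash
python3 -m handwheel '[[0.2,0,0,0.7,0,0,0],[0.2,0,0,2.5,0,0,0],[0.2,0,0,5.5,0,0,0],[0.2,0,0,9,0,0,0],[0.2,0,0,12,0,0,0],[0.2,0,-1,13.5,0,0,0],[0.2,0,-3,14,0,0,0],[0.2,0,-6,14,0,0,0],[0.2,0,-9.5,14,0,0,0],[0.2,0,-13,14,0,0,0]]' && python3 -m handwheel '[[0.2,0,-3.7,0,0,0,0],[0.2,0,-7.4,0,0,0,0],[0.2,0,-11.1,0,0,0,0],[0.2,0,-14.8,0,0,0,0],[0.2,0,-18.5,0,0,0,0],[0.2,0,-22.2,0,0,0,0],[0.2,0,-25.9,0,0,0,0],[0.2,0,-29.6,0,0,0,0],[0.2,0,-33.3,0,0,0,0],[0.2,0,-37,0,0,0,0]]' && python3 -m handwheel '[[0.2,-0.5,-3.7,0,0,0,0],[0.2,-1,-7.4,0,0,0,0],[0.2,-1.5,-10.5,0,0,0,0],[0.2,-1.9,-13,0,0,0,0],[0.2,-1.9,-14.8,0,0,0,0],[0.2,-1.9,-15.4,0,0,0,0],[0.2,-1.9,-15.4,-2,0,0,0],[0.2,-1.9,-15.4,-5,0,0,0],[0.2,-1.9,-15.4,-8,0,0,0],[0.2,-1.9,-15.4,-10,0,0,0]]'
```

```text
t: 7.5
ee_pos: [535.9, 131.6, 239.5]
orientation: [0.994, 0.112, -0.0, 0.0]
wrist_force: [0.1, 0.6, -2.2]
width: 0.357
finger_force: 35.0
t: 8.33
ee_pos: [535.7, -239.0, 239.3]
orientation: [0.994, 0.112, -0.0, -0.0]
wrist_force: [0.5, 0.4, -1.7]
width: 0.363
finger_force: 35.0
t: 9.17
ee_pos: [516.9, -389.2, 136.6]
orientation: [0.994, 0.112, -0.001, -0.001]
wrist_force: [-0.7, -0.1, -3.4]
width: 0.36
finger_force: 35.0
```

```bash
python3 -m handwheel '[[0.2,0,0,-1.5,0,0,0],[0.2,0,0,-2.8,0,0,0],[0.2,0,0,-3.4,0,0,0],[0.2,0,0,-3.7,0,0,0],[0.2,0,0,-3.9,0,0,0],[0.2,0,0,-3.9,0,0,0]]'
```

```text
t: 9.67
ee_pos: [518.0, -391.3, 100.7]
orientation: [0.994, 0.112, 0.0, 0.0]
wrist_force: [0.6, -0.3, -2.1]
width: 0.358
finger_force: 35.0
```

```bash
python3 -m handwheel '[[0.2,0,0,-0.1,0,0,0],[0.2,0,0,-0.2,0,0,0],[0.2,0,0,-0.2,0,0,0]]'
```

```text
t: 9.92
ee_pos: [518.0, -391.6, 99.1]
orientation: [0.994, 0.112, 0.001, 0.001]
wrist_force: [-0.7, -0.3, 0.8]
width: 0.357
finger_force: 35.0
```

```bash
python3 -m handwheel '[[0.75,0,0,0,0,0,0],[0.75,0,0,0,0,0,0],[0.75,0,0,0,0,0,0],[0.75,0,0,0,0,0,0],[1,0,0,1,0,0,0],[1,0,0,3.5,0,0,0],[1,0,1,7,0,0,0],[1,0,3.5,10,0,0,0],[1,0,7,11,0,0,0],[1,0,11,11,0,0,0]]' && python3 -m handwheel '[[1,0,4,0,0,0,0],[1,0,8,0,0,0,0],[1,0,12,0,0,0,0],[1,0,16,0,0,0,0],[1,0,20,0,0,0,0],[1,0,24,0,0,0,0],[1,0,28,0,0,0,0],[1,0,32,0,0,0,0],[1,0,36,0,0,0,0],[1,0,40,0,0,0,0]]' && python3 -m handwheel '[[1,0.5,4,0,0,0,0],[1,1,8,0,0,0,0],[1,1.5,12,0,0,0,0],[1,2,15.5,0,0,0,0],[1,2.5,19,0,0,0,0],[1,3,22,0,0,0,0],[1,3.4,24.8,0,0,0,0],[1,3.4,26.3,0,0,0,0],[1,3.4,26.8,0,0,0,0],[1,3.4,26.8,0,0,0,0]]'
python3 - <<'E'
from h import *
f=eyes.grab_frame("wrist"); t=eyes.grab_frame("scene")
cv2.imwrite("pics/c3.png",np.hstack([f["color"][:330,:400],t["color"][90:420,60:460]])); print(arm.get_obs()["ee_pos"])
E
```

```text
t: 10.75
ee_pos: [519.5, -282.4, 212.7]
orientation: [0.994, 0.111, 0.003, 0.002]
wrist_force: [0.3, 0.8, 1.0]
width: 0.997
finger_force: 0.0
t: 11.58
ee_pos: [517.4, 120.7, 209.2]
orientation: [0.994, 0.112, 0.001, -0.0]
wrist_force: [0.5, 0.8, -0.0]
width: 1.003
finger_force: 0.0
t: 12.42
ee_pos: [551.1, 387.1, 208.3]
orientation: [0.994, 0.112, -0.0, 0.0]
wrist_force: [-0.2, -0.6, 0.0]
width: 1.001
finger_force: 0.0
[551.22519548 385.45952633 208.16789839]
```

View pics/c3.png

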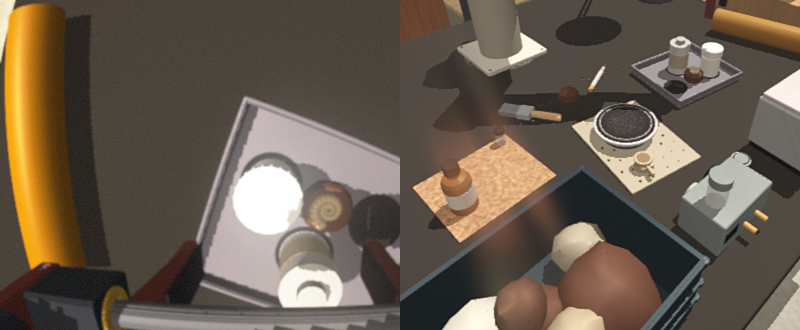

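The bottle stands upright on the mat. In the wrist view the jar lid is at (268,199), the ammonite at (327,206), the tin cap at (311,291) and the bottle's empty pad at (376,222).

```bash
python3 - <<'E'
from h import *
f=eyes.grab_frame("wrist")
for n,u,v,z in [("jar",268,199,92),("fossil",327,206,30),("pad",376,222,4),("tincap",311,291,112)]: print(n,at_z(f,u,v,z,True).round(1))
for n,z in [("jar",90),("tin",100),("fossil",34)]:
    for b in boxes_of("wrist",n)[:1]:
        q=b["bbox"]; print(n,np.round(q,0),at_z(f,q[0]+q[2]/2,q[1]+q[3]/2,z,True).round(1))
print(arm.get_obs()["ee_pos"])
E
```

```text
jar [554.1 397.7]
fossil [545.9 333.1]
pad [534.4 263.7]
tincap [484.2 342.4]
jar [234. 159.  69.  74.] [556.3 397.7]
tin [277. 233.  65.  73.] [500.  347.2]
fossil [300. 179.  53.  54.] [546.4 334.5]
[551.7205827  385.42432137 208.40480692]
```

```bash
python3 -m handwheel '[[1,0,0.6,-2,0,0,0],[1,0,1.2,-5.5,0,0,0],[1,0,1.2,-9,0,0,0],[1,0,1.2,-12,0,0,0],[1,0,1.2,-14,0,0,0],[1,0,1.2,-14.6,0,0,0],[1,0,1.2,-14.6,0,0,0],[0.5,0,1.2,-14.6,0,0,0],[0.5,0,1.2,-14.6,0,0,0],[0.5,0,1.2,-14.6,0,0,0]]' 30 && python3 -m handwheel '[[0.5,0,0,0,0,0,0],[0.5,0,0,0,0,0,0],[0.5,0,0,0,0,0,0],[0.5,0,0,0,0,0,0],[0.5,0,0,0,0,0,0]]'
```

```text
t: 13.55
ee_pos: [552.7, 399.4, 64.2]
orientation: [0.994, 0.112, 0.001, -0.001]
wrist_force: [0.2, -0.5, 0.3]
width: 0.815
finger_force: 0.0
t: 13.97
ee_pos: [552.3, 399.4, 63.7]
orientation: [0.994, 0.112, 0.001, -0.001]
wrist_force: [-0.7, 0.6, 6.9]
width: 0.698
finger_force: 30.0
```

```bash
python3 -m handwheel '[[0.5,0,0,0.3,0,0,0],[0.5,0,0,0.8,0,0,0],[0.5,0,0,1.5,0,0,0],[0.5,0,0,2.5,0,0,0],[0.5,0,0,3,0,0,0]]'
```

```text
t: 14.38
ee_pos: [552.0, 399.0, 93.7]
orientation: [0.994, 0.112, 0.001, -0.0]
wrist_force: [-0.1, 1.0, -2.9]
width: 0.699
finger_force: 30.0
```

```bash
python3 -m handwheel '[[0.5,0,0,1.5,0,0,0],[0.5,0,0,4.5,0,0,0],[0.5,0,-0.5,7.5,0,0,0],[0.5,0,-2,9,0,0,0],[0.5,0,-4.5,9,0,0,0],[0.5,0,-8,9,0,0,0],[0.5,0,-11.7,9,0,0,0],[0.5,0,-15.4,9,0,0,0],[0.5,0,-19.1,9,0,0,0],[0.5,0,-22.8,9,0,0,0]]' && python3 -m handwheel '[[0.5,0,-3.7,0,0,0,0],[0.5,0,-7.4,0,0,0,0],[0.5,-0.5,-11.1,0,0,0,0],[0.5,-1,-14.8,0,0,0,0],[0.5,-1.5,-18.5,0,0,0,0],[0.5,-2,-22.2,0,0,0,0],[0.5,-2.5,-25.9,0,0,0,0],[0.5,-3,-29.6,0,0,0,0],[0.5,-3.5,-33.3,0,0,0,0],[0.5,-4,-36.8,0,0,0,0]]' && python3 -m handwheel '[[0.5,-0.2,-3,0,0,0,0],[0.5,-0.2,-5,0,0,0,0],[0.5,-0.2,-5.9,-0.5,0,0,0],[0.5,-0.2,-5.9,-3,0,0,0],[0.5,-0.2,-5.9,-6,0,0,0],[0.5,-0.2,-5.9,-9,0,0,0],[0.5,-0.2,-5.9,-11,0,0,0],[0.5,-0.2,-5.9,-11.6,0,0,0],[0.5,-0.2,-5.9,-11.9,0,0,0],[0.5,-0.2,-5.9,-11.9,0,0,0]]'
```

```text
t: 15.22
ee_pos: [551.4, 169.2, 183.5]
orientation: [0.994, 0.112, 0.001, -0.0]
wrist_force: [0.9, 0.0, -2.2]
width: 0.701
finger_force: 30.0
t: 16.05
ee_pos: [511.2, -199.4, 183.5]
orientation: [0.994, 0.112, 0.001, 0.0]
wrist_force: [1.5, 0.7, -3.0]
width: 0.703
finger_force: 30.0
t: 16.88
ee_pos: [509.3, -255.1, 64.0]
orientation: [0.994, 0.112, -0.001, -0.001]
wrist_force: [-0.2, 0.4, -2.6]
width: 0.698
finger_force: 30.0
```

```bash
python3 -m handwheel '[[0.5,0,0,-0.1,0,0,0],[0.5,0,0,-0.2,0,0,0],[0.5,0,0,-0.2,0,0,0]]' && python3 -m handwheel '[[1,0,0,0,0,0,0],[1,0,0,0,0,0,0],[1,0,0,0,0,0,0],[1,0,0,0,0,0,0],[1,0,0,0,0,0,0],[1,0,0,1,0,0,0],[1,0,0,4,0,0,0],[1,0,0,7.5,0,0,0],[1,0,0.5,11,0,0,0],[1,0,3,14,0,0,0]]' && python3 -m handwheel '[[1,0,4,0.6,0,0,0],[1,0,8,0.6,0,0,0],[1,0,12,0.6,0,0,0],[1,0,16,0.6,0,0,0],[1,0,20,0.6,0,0,0],[1,0,24,0.6,0,0,0],[1,0,28,0.6,0,0,0],[1,0,32,0.6,0,0,0],[1,0,36,0.6,0,0,0],[1,0,40,0.6,0,0,0]]' && python3 -m handwheel '[[1,-0.5,4,0,0,0,0],[1,-1,7.5,0,0,0,0],[1,-1.5,11,0,0,0,0],[1,-2,13.5,0,0,0,0],[1,-2.5,15.5,0,0,0,0],[1,-3.1,16.3,0,0,0,0],[1,-3.1,16.3,0,0,0,0],[1,-3.1,16.3,0,0,0,0]]'
python3 - <<'E'
from h import *
f=eyes.grab_frame("wrist"); t=eyes.grab_frame("scene")
cv2.imwrite("pics/c4.png",np.hstack([f["color"][:330,100:460],t["color"][90:420,60:460]])); print(arm.get_obs()["ee_pos"])
E
```

```text
t: 17.13
ee_pos: [510.5, -256.1, 63.3]
orientation: [0.994, 0.112, 0.001, 0.0]
wrist_force: [-2.8, 3.9, 11.6]
width: 0.699
finger_force: 30.0
t: 17.97
ee_pos: [510.3, -228.5, 204.2]
orientation: [0.994, 0.11, 0.001, 0.001]
wrist_force: [1.8, 0.6, -0.1]
width: 0.997
finger_force: 0.0
t: 18.8
ee_pos: [509.2, 175.7, 208.0]
orientation: [0.994, 0.112, 0.0, -0.0]
wrist_force: [0.5, -0.4, 0.3]
width: 0.998
finger_force: 0.0
t: 19.47
ee_pos: [478.2, 336.2, 207.3]
orientation: [0.994, 0.112, -0.0, 0.0]
wrist_force: [0.4, -0.6, -1.0]
width: 0.997
finger_force: 0.0
[478.71701634 335.50739626 207.29903611]
```

View pics/c4.png

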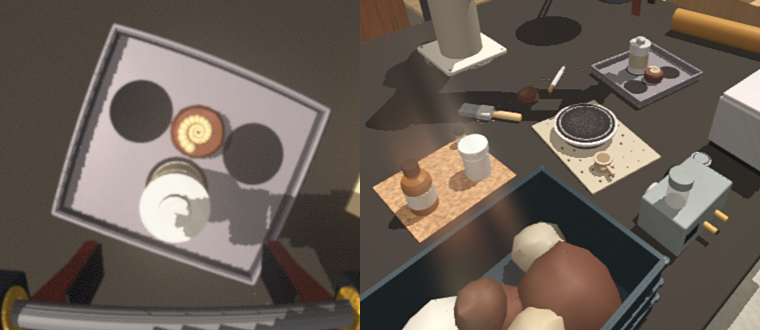

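Jar and bottle both stand upright on the mat. In the wrist view (columns offset by 100), the tin top is at (274,208), the empty pads at (241,111) and (353,154), and the ammonite at (298,132).

```bash
python3 - <<'E'
from h import *
f=eyes.grab_frame("wrist")
for n,u,v,z in [("tin",274,208,98),("fossil",298,132,32),("pad bottle",353,154,4),("pad jar",241,111,4)]: print(n,at_z(f,u,v,z,True).round(1))
print(arm.get_obs()["ee_pos"])
E
```

```text
tin [476.6 341.2]
fossil [543.6 332.4]
pad bottle [534.  264.1]
pad jar [552.8 398. ]
[478.88020916 335.4647646  207.33755954]
```

```bash
python3 -m handwheel '[[1,-0.1,0.4,-2,0,0,0],[1,-0.1,0.4,-5.5,0,0,0],[1,-0.1,0.4,-9,0,0,0],[1,-0.1,0.4,-12,0,0,0],[1,-0.1,0.4,-14,0,0,0],[1,-0.1,0.4,-14.6,0,0,0],[1,-0.1,0.4,-14.6,0,0,0],[0.5,-0.1,0.4,-14.6,0,0,0],[0.5,-0.1,0.4,-14.6,0,0,0],[0.5,-0.1,0.4,-14.6,0,0,0]]' 30 && python3 -m handwheel '[[0.5,0,0,0,0,0,0],[0.5,0,0,0,0,0,0],[0.5,0,0,0,0,0,0],[0.5,0,0,0,0,0,0],[0.5,0,0,0,0,0,0],[0.5,0,0,0,0,0,0]]' && python3 -m handwheel '[[0.5,0,0,0.3,0,0,0],[0.5,0,0,0.8,0,0,0],[0.5,0,0,1.5,0,0,0],[0.5,0,0,2.5,0,0,0],[0.5,0,0,3,0,0,0]]'
```

```text
t: 20.45
ee_pos: [478.7, 341.3, 62.9]
orientation: [0.994, 0.112, 0.001, -0.001]
wrist_force: [-0.6, 0.1, -0.7]
width: 0.809
finger_force: 0.0
t: 20.95
ee_pos: [478.3, 341.6, 62.4]
orientation: [0.994, 0.112, 0.001, -0.001]
wrist_force: [-1.3, 1.1, 6.6]
width: 0.681
finger_force: 30.0
t: 21.37
ee_pos: [477.9, 340.9, 92.5]
orientation: [0.994, 0.112, 0.0, -0.0]
wrist_force: [0.1, 0.8, -3.5]
width: 0.676
finger_force: 29.9
```

```bash
python3 -m handwheel '[[0.5,0,0,1.5,0,0,0],[0.5,0,0,4.5,0,0,0],[0.5,0,-0.5,7.5,0,0,0],[0.5,0,-2,9.5,0,0,0],[0.5,0,-4.5,10,0,0,0],[0.5,0,-8,10,0,0,0],[0.5,0,-11.7,10,0,0,0],[0.5,0,-15.4,10,0,0,0],[0.5,0,-19.1,10,0,0,0],[0.5,0,-22.8,10,0,0,0]]' && python3 -m handwheel '[[0.5,0,-3.7,0,0,0,0],[0.5,0,-7.4,0,0,0,0],[0.5,-0.4,-11.1,0,0,0,0],[0.5,-0.8,-14.8,0,0,0,0],[0.5,-1.2,-18.5,0,0,0,0],[0.5,-1.6,-22.2,0,0,0,0],[0.5,-2,-25.9,0,0,0,0],[0.5,-2.4,-29.6,0,0,0,0],[0.5,-2.8,-33.3,0,0,0,0],[0.5,-3.2,-36.8,0,0,0,0]]' && python3 -m handwheel '[[0.5,0,-3.5,0,0,0,0],[0.5,0,-6,0,0,0,0],[0.5,0,-7.2,-0.5,0,0,0],[0.5,0,-7.2,-3,0,0,0],[0.5,0,-7.2,-6,0,0,0],[0.5,0,-7.2,-9,0,0,0],[0.5,0,-7.2,-11.5,0,0,0],[0.5,0,-7.2,-12.6,0,0,0],[0.5,0,-7.2,-12.9,0,0,0],[0.5,0,-7.2,-12.9,0,0,0]]'
```

```text
t: 22.2
ee_pos: [477.1, 111.1, 191.9]
orientation: [0.994, 0.112, 0.0, -0.0]
wrist_force: [0.2, -0.4, -4.1]
width: 0.678
finger_force: 29.9
t: 23.03
ee_pos: [445.0, -257.4, 191.9]
orientation: [0.994, 0.111, 0.0, 0.0]
wrist_force: [0.4, 0.4, -4.1]
width: 0.68
finger_force: 29.9
t: 23.87
ee_pos: [444.9, -325.9, 62.0]
orientation: [0.994, 0.112, -0.001, -0.001]
wrist_force: [-0.1, 0.4, -3.5]
width: 0.675
finger_force: 30.0
```

```bash
python3 -m handwheel '[[0.5,0,0,-0.1,0,0,0],[0.5,0,0,-0.1,0,0,0],[0.5,0,0,-0.1,0,0,0]]' && python3 -m handwheel '[[1,0,0,0,0,0,0],[1,0,0,0,0,0,0],[1,0,0,0,0,0,0],[1,0,0,0,0,0,0],[1,0,0,0,0,0,0],[1,0,0,1,0,0,0],[1,0,0,4,0,0,0],[1,0,0,7.5,0,0,0],[1,0,0,11,0,0,0],[1,0,0.5,14,0,0,0]]' && python3 -m handwheel '[[1,0.5,4,0.5,0,0,0],[1,1.5,8,0.5,0,0,0],[1,2.5,11.8,0.5,0,0,0],[1,3.5,15.6,0.5,0,0,0],[1,4.5,19.4,0.5,0,0,0],[1,5.5,23.2,0.5,0,0,0],[1,6.5,27,0.5,0,0,0],[1,7.5,30.8,0.5,0,0,0],[1,8.5,34.6,0.5,0,0,0],[1,9.5,38.4,0.5,0,0,0]]'
python3 -m handwheel '[[1,0.2,3.8,0,0,0,0],[1,0.4,7.6,0,0,0,0],[1,0.4,11.4,0,0,0,0],[1,0.4,15.2,-0.5,0,0,0],[1,0.4,19,-2,0,0,0],[1,0.4,22.5,-4,0,0,0],[1,0.4,25,-6,0,0,0],[1,0.4,26.5,-8,0,0,0],[1,0.4,26.8,-9,0,0,0],[1,0.4,26.8,-9,0,0,0]]'
python3 - <<'E'
from h import *
f=eyes.grab_frame("wrist"); t=eyes.grab_frame("scene")
cv2.imwrite("pics/c5.png",np.hstack([f["color"][:330,100:460],t["color"][90:420,60:460]])); print(arm.get_obs()["ee_pos"])
E
```

```text
t: 24.12
ee_pos: [446.0, -327.5, 61.8]
orientation: [0.994, 0.112, 0.0, 0.0]
wrist_force: [0.7, 0.3, -3.0]
width: 0.676
finger_force: 30.0
t: 24.95
ee_pos: [445.8, -322.9, 204.1]
orientation: [0.994, 0.111, 0.001, 0.001]
wrist_force: [0.2, -0.3, -0.2]
width: 1.003
finger_force: 0.0
t: 25.78
ee_pos: [540.7, 63.7, 207.1]
orientation: [0.994, 0.112, 0.0, 0.0]
wrist_force: [1.0, 0.0, 0.2]
width: 1.001
finger_force: 0.0
t: 26.62
ee_pos: [542.9, 329.6, 114.1]
orientation: [0.994, 0.113, -0.002, 0.001]
wrist_force: [-0.3, -0.1, -0.3]
width: 0.998
finger_force: 0.0
[544.5731125  328.9001319  116.65188236]
```

View pics/c5.png

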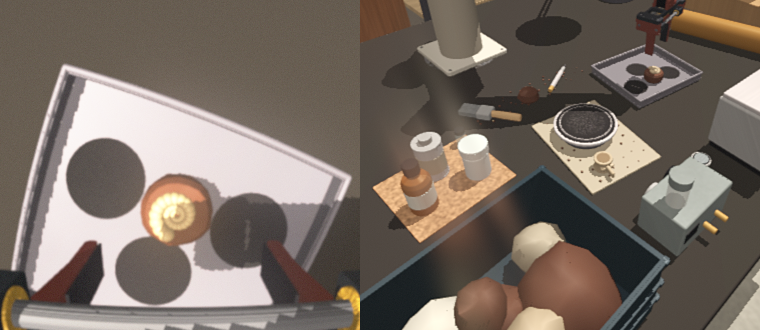

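All three containers stand upright on the mat. The ammonite is at about (276,209) in the wrist picture.

```bash
python3 - <<'E'
from h import *
f=eyes.grab_frame("wrist")
print(at_z(f,276,209,24,True)); q=boxes_of("wrist","fossil")[0]["bbox"]; print(q,at_z(f,q[0]+q[2]/2,q[1]+q[3]/2,24,True)); print(at_z(f,253,270,4,True),arm.get_obs()["ee_pos"])
E
```

```text
[546.34931822 333.42494134]
[238.4, 174.5, 74.8, 72.5] [544.88066588 333.26475668]
[478.82317918 340.8196307 ] [545.41131028 328.86073142 117.65648023]
```

```bash
python3 -m handwheel '[[1,0,0.35,-2,0,0,0],[1,0,0.35,-5,0,0,0],[1,0,0.35,-8,0,0,0],[1,0,0.35,-9.8,0,0,0],[1,0,0.35,-10.5,0,0,0],[1,0,0.35,-10.5,0,0,0],[1,0,0.35,-10.5,0,0,0]]'
```

```text
t: 27.4
ee_pos: [545.6, 333.1, 12.5]
orientation: [0.994, 0.111, 0.001, -0.0]
wrist_force: [-0.3, -0.9, 1.1]
width: 0.998
finger_force: 0.0
```

```bash
python3 -m handwheel '[[1,0,0,-0.2,0,0,0],[1,0,0,-0.4,0,0,0],[0.4,0,0,-0.4,0,0,0],[0.4,0,0,-0.4,0,0,0],[0.4,0,0,-0.4,0,0,0],[0.4,0,0,-0.4,0,0,0],[0.4,0,0,-0.4,0,0,0],[0.4,0,0,-0.4,0,0,0],[0.4,0,0,-0.4,0,0,0],[0.4,0,0,-0.4,0,0,0]]' 25 && python3 -m handwheel '[[0.4,0,0,0,0,0,0],[0.4,0,0,0,0,0,0],[0.4,0,0,0.3,0,0,0],[0.4,0,0,0.8,0,0,0],[0.4,0,0,1.5,0,0,0],[0.4,0,0,2.5,0,0,0],[0.4,0,0,3,0,0,0],[0.4,0,0,3,0,0,0]]'
```

```text
t: 28.23
ee_pos: [544.6, 333.4, 7.3]
orientation: [0.994, 0.112, 0.0, -0.0]
wrist_force: [-1.1, 0.1, 2.0]
width: 0.656
finger_force: 25.0
t: 28.9
ee_pos: [545.6, 333.8, 39.1]
orientation: [0.994, 0.112, 0.001, -0.001]
wrist_force: [0.1, 0.4, -2.0]
width: 0.654
finger_force: 25.0
```

```bash
python3 -m handwheel '[[0.4,0,0,1.5,0,0,0],[0.4,0,0,4.5,0,0,0],[0.4,0,-1,7.5,0,0,0],[0.4,0.3,-3.5,9,0,0,0],[0.4,0.7,-7,9,0,0,0],[0.4,1.2,-10.5,9,0,0,0],[0.4,1.7,-14,9,0,0,0],[0.4,2.2,-17.5,9,0,0,0],[0.4,2.7,-21,9,0,0,0],[0.4,3.2,-24.5,9,0,0,0]]' && python3 -m handwheel '[[0.4,0.3,-3,0,0,0,0],[0.4,0.3,-5.3,0,0,0,0],[0.4,0.3,-6.8,0,0,0,0],[0.4,0.3,-7.4,0,0,0,0],[0.4,0.3,-7.4,0,0,0,0],[0.4,0.3,-7.4,0,0,0,0]]'
python3 - <<'E'
from h import *
f=eyes.grab_frame("wrist"); t=eyes.grab_frame("top"); im=f["color"]
a=cv2.resize(t["color"][140:265,210:335],None,fx=3,fy=3)
cv2.imwrite("pics/c6.png",np.hstack([im[:375,90:480],a])); print(arm.get_obs()["ee_pos"])
E
```

```text
t: 29.73
ee_pos: [576.5, 86.6, 128.1]
orientation: [0.994, 0.112, 0.0, 0.0]
wrist_force: [0.5, 0.1, -2.4]
width: 0.654
finger_force: 25.0
t: 30.23
ee_pos: [579.6, 14.6, 127.6]
orientation: [0.994, 0.111, 0.0, -0.0]
wrist_force: [-0.1, -0.4, -2.5]
width: 0.657
finger_force: 25.0
[579.55385147  15.29275105 127.38823426]
```

View pics/c6.png

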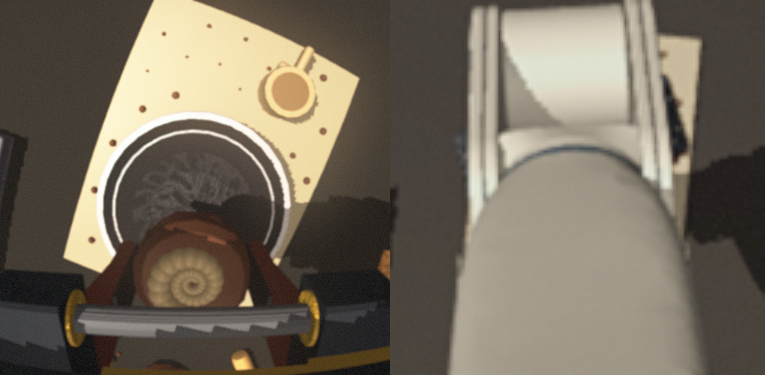

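The ammonite is held coil up above the turntable. The bright ring's visible arc runs through about (187,205), (285,113) and (381,205).

```bash
python3 - <<'E'
from h import *
from scipy.optimize import least_squares
f=eyes.grab_frame("wrist"); im=f["color"].astype(int); fit=[]
for c0 in [(581,15)]:
    pts=[]
    for th in np.radians(np.arange(-80,85,4)):   # outward rays on the z=42 plane (far side, world x+)
        prev=None; best=None
        P=np.array(f["pose"])
        for r in np.arange(68,90,0.5):
            w=np.array([c0[0]+r*np.cos(th),c0[1]+r*np.sin(th),41]); c=P[:3,:3].T@(w-P[:3,3]); a=np.arctan2(np.hypot(c[0],c[1]),c[2]); k=K(f)*a/np.hypot(c[0],c[1])
            u,v=c[0]*k+f["cx"],c[1]*k+f["cy"]
            if not(0<=u<559 and 0<=v<260): continue
            p=im[int(round(v)),int(round(u))]
            if p.min()>185: best=r if best is None else best; last=w; prev=1
        if prev: pts.append(last[:2])
    pts=np.array(pts); print(len(pts))
    g=least_squares(lambda p:np.hypot(pts[:,0]-p[0],pts[:,1]-p[1])-p[2],[581,15,80],loss="soft_l1"); print(g.x.round(1),np.abs(g.fun).max().round(1))
    g=least_squares(lambda p:np.hypot(pts[:,0]-p[0],pts[:,1]-p[1])-80,[581,15],loss="soft_l1"); print(g.x.round(1))
q=boxes_of("wrist","fossil")[0]["bbox"]; print(q, at_z(f,282,276,152,True))
print(at_z(f,190+90,282,127+36,True),arm.get_obs()["ee_pos"])
E
```

```text
40
[584.4  21.   82.6] 5.8
[587.8  21.9]
[219.7, 209.7, 121.8, 97.9] [581.17477052  14.98554767]
[583.50574934  16.42058923] [579.52372834  15.36963801 127.23959486]
```

```bash
python3 - <<'E'
from h import *
from scipy.optimize import least_squares
f=eyes.grab_frame("wrist"); hsv=cv2.cvtColor(f["color"],cv2.COLOR_BGR2HSV)
m=cv2.inRange(hsv,(0,0,170),(180,28,255)); m[225:]=0; m[:105]=0; m[:,:180]=0; m[:,390:]=0
v,u=np.nonzero(m); q=np.array([at_z(f,a,b,42,True) for a,b in zip(u,v)])
r=np.hypot(*(q-[582,16]).T); print(len(r),np.histogram(r,np.arange(50,92,3)))
th=np.arctan2(q[:,1]-16,q[:,0]-582)
for lo,hi in [(55,70),(70,88)]:
    s=(r>lo)&(r<hi); p=q[s]
    g=least_squares(lambda c:np.hypot(p[:,0]-c[0],p[:,1]-c[1])-c[2],[582,16,75],loss="soft_l1"); print(s.sum(),g.x.round(1),np.std(g.fun).round(2),np.degrees([th[s].min(),th[s].max()]).round())
E
```

```text
2508 (array([  0,   0,   0, 222, 216,  24,  59, 607, 904, 464,  12,   0,   0]), array([50, 53, 56, 59, 62, 65, 68, 71, 74, 77, 80, 83, 86, 89]))
462 [581.5  13.4  64. ] 0.6 [-67. 113.]
2046 [581.9  13.3  76. ] 1.55 [-75. 111.]
```

```bash
python3 -m handwheel '[[0.4,0.1,-0.1,-1,0,0,0],[0.4,0.1,-0.1,-3,0,0,0],[0.4,0.1,-0.1,-5,0,0,0],[0.4,0.1,-0.1,-6.5,0,0,0],[0.4,0.1,-0.1,-7.3,0,0,0],[0.4,0.1,-0.1,-7.6,0,0,0],[0.4,0.1,-0.1,-7.8,0,0,0],[0.4,0.1,-0.1,-7.8,0,0,0],[0.4,0.1,-0.1,-7.8,0,0,0]]'
```

```text
t: 31.23
ee_pos: [581.1, 13.3, 49.8]
orientation: [0.994, 0.112, 0.001, 0.0]
wrist_force: [0.5, -0.3, -2.4]
width: 0.653
finger_force: 25.0
```

```bash
python3 -m handwheel '[[0.4,0,0,-0.1,0,0,0],[0.4,0,0,-0.2,0,0,0],[0.4,0,0,-0.3,0,0,0],[0.4,0,0,-0.3,0,0,0]]' && python3 -m handwheel '[[0.4,0,0,-0.1,0,0,0],[0.4,0,0,-0.1,0,0,0],[0.4,0,0,-0.1,0,0,0]]'
```

```text
t: 31.57
ee_pos: [580.6, 13.2, 46.3]
orientation: [0.994, 0.112, 0.0, 0.0]
wrist_force: [-0.6, -0.4, -2.5]
width: 0.654
finger_force: 25.0
t: 31.82
ee_pos: [580.7, 13.2, 45.3]
orientation: [0.994, 0.112, 0.0, 0.0]
wrist_force: [-0.7, 0.2, -0.5]
width: 0.655
finger_force: 25.0
```

```bash
python3 -m handwheel '[[0.7,0,0,0,0,0,0],[0.8,0,0,0,0,0,0],[1,0,0,0,0,0,0],[1,0,0,0,0,0,0],[1,0,0,0,0,0,0],[1,0,0,0,0,0,0],[1,0,0,1,0,0,0],[1,0,0,3.5,0,0,0],[1,0,0,6.5,0,0,0],[1,0,0,9.5,0,0,0]]' && python3 -m handwheel '[[1,0,0,2.5,0,0,0],[1,-2,0,4.5,0,0,0],[1,-5,0,6,0,0,0],[1,-7,0,7,0,0,0],[1,-8,0,7,0,0,0],[1,-8,0,7,0,0,0],[1,-8,0,7,0,0,0]]'
python3 - <<'E'
from h import *
f=eyes.grab_frame("wrist"); im=f["color"]; t=eyes.grab_frame("scene"); cv2.imwrite("pics/c7.png",np.hstack([im[:330,100:480],t["color"][90:420,60:460]])); print(arm.get_obs()["ee_pos"])
from scipy.optimize import least_squares
hsv=cv2.cvtColor(im,cv2.COLOR_BGR2HSV); m=cv2.inRange(hsv,(0,0,170),(180,28,255))
v,u=np.nonzero(m); q=np.array([at_z(f,a,b,42,True) for a,b in zip(u,v)]); r=np.hypot(*(q-[581.5,14]).T)
for lo,hi in [(58,68),(70,86)]:
    p=q[(r>lo)&(r<hi)]; g=least_squares(lambda c:np.hypot(p[:,0]-c[0],p[:,1]-c[1])-c[2],[582,16,75],loss="soft_l1"); print(len(p),g.x.round(1),np.std(g.fun).round(2))
m=cv2.inRange(hsv,(0,70,40),(15,255,255))
q=boxes_of("wrist","fossil")[0]["bbox"]; print(np.round(q),at_z(f,q[0]+q[2]/2,q[1]+q[3]/2,60,True))
E
```

```text
t: 32.65
ee_pos: [580.0, 13.2, 141.4]
orientation: [0.994, 0.112, -0.001, -0.0]
wrist_force: [0.5, -0.6, 0.1]
width: 0.999
finger_force: 0.0
t: 33.23
ee_pos: [500.9, 13.2, 210.3]
orientation: [0.994, 0.112, 0.0, 0.0]
wrist_force: [0.6, -0.5, -0.4]
width: 1.001
finger_force: 0.0
[501.48996449  13.24634457 209.77350877]
448 [581.4  13.3  64. ] 0.73
2220 [581.2  13.3  76.2] 1.56
[269.  89.  66.  56.] [580.75236442  11.52066819]
```

View pics/c7.png

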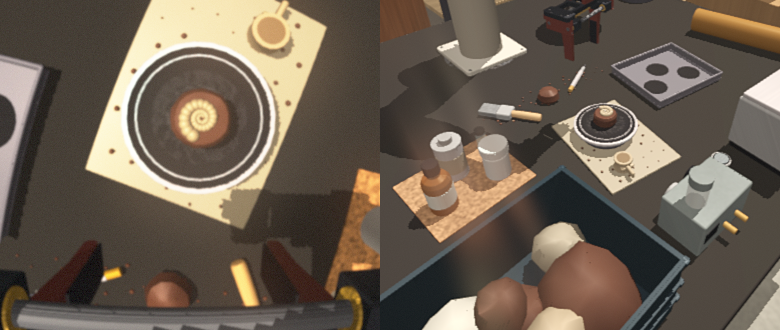

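The ammonite sits coil up at the turntable's centre, at px (300,119), with the rings concentric to within about 2 mm. The three containers are still on the mat, so I'll bring back the tin first.

```bash
python3 -m handwheel '[[1,-0.5,-2,0,0,0,0],[1,-1,-5.5,0,0,0,0],[1,-1.6,-9.3,0,0,0,0],[1,-2.2,-13.1,0,0,0,0],[1,-2.8,-16.9,0,0,0,0],[1,-3.4,-20.7,0,0,0,0],[1,-4,-24.5,0,0,0,0],[1,-4.6,-28.3,0,0,0,0],[1,-5.2,-31.5,0,0,0,0],[1,-5.5,-33.5,0,0,0,0]]' && python3 -m handwheel '[[1,0,-0.6,0,0,0,0],[1,0,-0.6,-2,0,0,0],[1,0,-0.6,-5.5,0,0,0],[1,0,-0.6,-9,0,0,0],[1,0,-0.6,-12,0,0,0],[1,0,-0.6,-14,0,0,0],[1,0,-0.6,-14.7,0,0,0],[1,0,-0.6,-14.7,0,0,0],[1,0,-0.6,-14.7,0,0,0]]'
```

```text
t: 34.22
ee_pos: [445.2, -325.3, 209.3]
orientation: [0.994, 0.111, -0.0, 0.0]
wrist_force: [-0.4, -0.2, -0.0]
width: 1.002
finger_force: 0.0
t: 34.97
ee_pos: [446.1, -327.7, 63.2]
orientation: [0.994, 0.112, -0.0, -0.0]
wrist_force: [0.3, 0.4, 0.7]
width: 1.003
finger_force: 0.0
```

```bash
python3 -m handwheel '[[0.5,0,0,0,0,0,0],[0.5,0,0,0,0,0,0],[0.5,0,0,0,0,0,0],[0.5,0,0,0,0,0,0],[0.5,0,0,0,0,0,0],[0.5,0,0,0,0,0,0],[0.5,0,0,0,0,0,0],[0.5,0,0,0,0,0,0],[0.5,0,0,0,0,0,0]]' 30 && python3 -m handwheel '[[0.5,0,0,0.3,0,0,0],[0.5,0,0,0.8,0,0,0],[0.5,0,0,2,0,0,0],[0.5,0,0,4,0,0,0],[0.5,0,0,7,0,0,0],[0.5,0,0,10,0,0,0],[0.5,0,0,12.5,0,0,0],[0.5,0,0,13,0,0,0],[0.5,0,0,13,0,0,0]]'
```

```text
t: 35.72
ee_pos: [445.9, -328.0, 63.9]
orientation: [0.994, 0.112, 0.0, 0.0]
wrist_force: [-0.7, 1.5, 6.9]
width: 0.678
finger_force: 30.0
t: 36.47
ee_pos: [446.4, -328.5, 195.3]
orientation: [0.994, 0.112, 0.002, 0.002]
wrist_force: [1.0, 0.7, -3.7]
width: 0.679
finger_force: 30.0
```

```bash
python3 -m handwheel '[[0.5,0,1,0,0,0,0],[0.5,0,3,0,0,0,0],[0.5,0,6,0,0,0,0],[0.5,0,9.6,0,0,0,0],[0.5,0,13.3,0,0,0,0],[0.5,0,17,0,0,0,0],[0.5,0,20.7,0,0,0,0],[0.5,0.5,24.4,0,0,0,0],[0.5,1,28.1,0,0,0,0],[0.5,1.5,31.8,0,0,0,0]]' && python3 -m handwheel '[[0.5,0.4,3.7,0,0,0,0],[0.5,0.8,7.4,0,0,0,0],[0.5,1.2,11.1,0,0,0,0],[0.5,1.6,14.8,0,0,0,0],[0.5,1.7,18.5,0,0,0,0],[0.5,1.7,22.2,0,0,0,0],[0.5,1.7,25.9,0,0,0,0],[0.5,1.7,29.6,0,0,0,0],[0.5,1.7,32.5,0,0,0,0],[0.5,1.7,34.3,0,0,0,0]]' && python3 -m handwheel '[[0.5,0,0.8,0,0,0,0],[0.5,0,0.8,-1.5,0,0,0],[0.5,0,0.8,-4,0,0,0],[0.5,0,0.8,-7,0,0,0],[0.5,0,0.8,-10,0,0,0],[0.5,0,0.8,-12,0,0,0],[0.5,0,0.8,-12.7,0,0,0],[0.5,0,0.8,-12.7,0,0,0],[0.5,0,0.8,-12.7,0,0,0]]'
```

```text
t: 37.3
ee_pos: [458.4, -7.5, 191.2]
orientation: [0.994, 0.112, -0.002, -0.0]
wrist_force: [0.0, 0.1, -4.5]
width: 0.678
finger_force: 30.0
t: 38.13
ee_pos: [475.3, 335.8, 190.5]
orientation: [0.994, 0.113, -0.002, 0.001]
wrist_force: [0.4, -0.3, -3.3]
width: 0.675
finger_force: 30.0
t: 38.88
ee_pos: [476.6, 340.2, 65.2]
orientation: [0.994, 0.111, -0.001, 0.001]
wrist_force: [-0.2, -0.3, -3.0]
width: 0.676
finger_force: 30.0
```

```bash
python3 -m handwheel '[[0.5,0.1,0.1,-0.1,0,0,0],[0.5,0.1,0.1,-0.1,0,0,0],[0.5,0.1,0.1,-0.15,0,0,0],[0.5,0.1,0.1,-0.15,0,0,0]]'
```

```text
t: 39.22
ee_pos: [478.5, 342.2, 64.8]
orientation: [0.994, 0.112, 0.0, -0.0]
wrist_force: [0.4, -0.1, -2.7]
width: 0.675
finger_force: 30.0
```

```bash
python3 -m handwheel '[[0.5,0,-0.1,-0.1,0,0,0],[0.5,0,-0.1,-0.1,0,0,0],[0.5,0,-0.1,-0.1,0,0,0]]'
```

```text
t: 39.47
ee_pos: [478.5, 341.1, 63.7]
orientation: [0.994, 0.112, -0.0, 0.0]
wrist_force: [-0.2, -0.6, -3.4]
width: 0.679
finger_force: 30.0
```

```bash
python3 -m handwheel '[[0.5,0,0,-0.1,0,0,0],[0.5,0,0,-0.1,0,0,0],[0.5,0,0,-0.1,0,0,0]]'
```

```text
t: 39.72
ee_pos: [478.7, 341.3, 62.9]
orientation: [0.994, 0.112, 0.0, -0.0]
wrist_force: [-0.4, -0.6, -0.7]
width: 0.678
finger_force: 30.0
```

```bash
python3 -m handwheel '[[1,0,0,0,0,0,0],[1,0,0,0,0,0,0],[1,0,0,0,0,0,0],[1,0,0,0,0,0,0],[1,0,0,0,0,0,0],[1,0,0,1,0,0,0],[1,0,0,4,0,0,0],[1,0,0,7.5,0,0,0],[1,0,0,11,0,0,0],[1,0,-0.5,14,0,0,0]]' && python3 -m handwheel '[[1,0,-4,0.6,0,0,0],[1,0,-8,0.6,0,0,0],[1,0,-12,0.6,0,0,0],[1,0,-16,0.6,0,0,0],[1,0,-20,0.6,0,0,0],[1,0,-24,0.6,0,0,0],[1,0,-28,0.6,0,0,0],[1,0,-32,0.6,0,0,0],[1,0,-36,0.6,0,0,0],[1,0,-40,0.6,0,0,0]]' && python3 -m handwheel '[[1,0.8,-4,0,0,0,0],[1,1.6,-8,0,0,0,0],[1,2.4,-12,0,0,0,0],[1,3.2,-15.5,0,0,0,0],[1,3.2,-18,0,0,0,0],[1,3.2,-19.2,0,0,0,0],[1,3.2,-19.2,0,0,0,0],[1,3.2,-19.2,-3,0,0,0],[1,3.2,-19.2,-6,0,0,0],[1,3.2,-19.2,-8,0,0,0]]'
```

```text
t: 40.55
ee_pos: [478.8, 336.9, 205.7]
orientation: [0.994, 0.112, 0.001, -0.001]
wrist_force: [0.3, -0.0, 0.3]
width: 1.001
finger_force: 0.0
t: 41.38
ee_pos: [478.2, -65.6, 209.6]
orientation: [0.994, 0.112, 0.001, 0.0]
wrist_force: [0.3, -0.7, -0.1]
width: 0.998
finger_force: 0.0
t: 42.22
ee_pos: [509.4, -253.6, 127.2]
orientation: [0.994, 0.112, -0.001, -0.001]
wrist_force: [-1.9, -0.4, 0.3]
width: 1.0
finger_force: 0.0
```

```bash
python3 -m handwheel '[[1,0,-0.1,-3,0,0,0],[1,0,-0.1,-5.5,0,0,0],[1,0,-0.1,-6.5,0,0,0],[1,0,-0.1,-6.5,0,0,0],[1,0,-0.1,-6.5,0,0,0]]' && python3 -m handwheel '[[0.5,0,0,0,0,0,0],[0.5,0,0,0,0,0,0],[0.5,0,0,0,0,0,0],[0.5,0,0,0,0,0,0],[0.5,0,0,0,0,0,0],[0.5,0,0,0,0,0,0],[0.5,0,0,0,0,0,0],[0.5,0,0,0,0,0,0],[0.5,0,0,0,0,0,0]]' 30 && python3 -m handwheel '[[0.5,0,0,0.3,0,0,0],[0.5,0,0,0.8,0,0,0],[0.5,0,0,2,0,0,0],[0.5,0,0,4,0,0,0],[0.5,0,0,7,0,0,0],[0.5,0,0,10,0,0,0],[0.5,0,0,12.5,0,0,0],[0.5,0,0,13,0,0,0],[0.5,0,0,13,0,0,0]]'
```

```text
t: 42.63
ee_pos: [510.7, -255.8, 64.2]
orientation: [0.994, 0.112, -0.0, -0.0]
wrist_force: [0.8, -0.2, 1.2]
width: 0.999
finger_force: 0.0
t: 43.38
ee_pos: [511.0, -256.8, 64.5]
orientation: [0.994, 0.112, 0.0, 0.0]
wrist_force: [-1.1, 1.8, 7.2]
width: 0.701
finger_force: 30.0
t: 44.13
ee_pos: [511.6, -257.4, 195.9]
orientation: [0.994, 0.112, 0.002, 0.001]
wrist_force: [0.1, -0.0, -2.6]
width: 0.698
finger_force: 30.0
```

```bash
python3 -m handwheel '[[0.5,0,1,0,0,0,0],[0.5,0,3,0,0,0,0],[0.5,0,6,0,0,0,0],[0.5,0,9.6,0,0,0,0],[0.5,0,13.3,0,0,0,0],[0.5,0,17,0,0,0,0],[0.5,0,20.7,0,0,0,0],[0.5,0.5,24.4,0,0,0,0],[0.5,1,28.1,0,0,0,0],[0.5,1.5,31.8,0,0,0,0]]' && python3 -m handwheel '[[0.5,0.5,3.7,0,0,0,0],[0.5,1,7.4,0,0,0,0],[0.5,1.5,11.1,0,0,0,0],[0.5,2,14.8,0,0,0,0],[0.5,2.5,18.5,0,0,0,0],[0.5,2.6,22.2,0,0,0,0],[0.5,2.6,25.9,0,0,0,0],[0.5,2.6,29.6,0,0,0,0],[0.5,2.6,32,0,0,0,0],[0.5,2.6,33.4,0,0,0,0]]' && python3 -m handwheel '[[0.5,0,0.4,0,0,0,0],[0.5,0,0.4,-1.5,0,0,0],[0.5,0,0.4,-4,0,0,0],[0.5,0,0.4,-7,0,0,0],[0.5,0,0.4,-10,0,0,0],[0.5,0,0.4,-12,0,0,0],[0.5,0,0.4,-12.8,0,0,0],[0.5,0,0.4,-12.8,0,0,0],[0.5,0,0.4,-12.8,0,0,0]]'
```

```text
t: 44.97
ee_pos: [523.4, 63.4, 191.4]
orientation: [0.994, 0.112, -0.002, -0.0]
wrist_force: [0.7, 0.2, -2.2]
width: 0.7
finger_force: 30.0
t: 45.8
ee_pos: [549.3, 397.9, 190.6]
orientation: [0.994, 0.113, -0.002, 0.001]
wrist_force: [-0.2, 0.2, -2.2]
width: 0.704
finger_force: 30.0
t: 46.55
ee_pos: [551.3, 397.8, 65.2]
orientation: [0.994, 0.111, -0.001, 0.0]
wrist_force: [-1.0, -0.4, -2.8]
width: 0.7
finger_force: 30.0
```

```bash
python3 -m handwheel '[[0.5,0,0,-0.1,0,0,0],[0.5,0,0,-0.2,0,0,0],[0.5,0,0,-0.2,0,0,0],[0.5,0,0,-0.2,0,0,0]]'
```

```text
t: 46.88
ee_pos: [551.6, 399.0, 63.7]
orientation: [0.994, 0.112, -0.0, 0.0]
wrist_force: [-0.8, -0.4, -1.8]
width: 0.702
finger_force: 30.0
```

```bash
python3 -m handwheel '[[0.5,0,0,-0.05,0,0,0],[0.5,0,0,-0.1,0,0,0],[0.5,0,0,-0.1,0,0,0]]' && python3 -m handwheel '[[1,0,0,0,0,0,0],[1,0,0,0,0,0,0],[1,0,0,0,0,0,0],[1,0,0,0,0,0,0],[1,0,0,0,0,0,0],[1,0,0,1,0,0,0],[1,0,0,4,0,0,0],[1,0,0,7.5,0,0,0],[1,0,0,11,0,0,0],[1,0,-0.5,14,0,0,0]]' && python3 -m handwheel '[[1,0,-4,1,0,0,0],[1,0,-8,1,0,0,0],[1,0,-12,1,0,0,0],[1,0,-16,1,0,0,0],[1,0,-20,1,0,0,0],[1,0,-24,1,0,0,0],[1,0,-28,1,0,0,0],[1,0,-32,1,0,0,0],[1,0,-36,1,0,0,0],[1,0,-40,1,0,0,0]]' && python3 -m handwheel '[[1,-0.5,-4,0,0,0,0],[1,-1,-8,0,0,0,0],[1,-1.5,-12,0,0,0,0],[1,-2,-16,0,0,0,0],[1,-2.5,-20,0,0,0,0],[1,-3,-24,0,0,0,0],[1,-3.4,-28,0,0,0,0],[1,-3.4,-32,0,0,0,0],[1,-3.4,-35.5,0,0,0,0],[1,-3.4,-38,0,0,0,0]]' && python3 -m handwheel '[[1,0,-0.5,0,0,0,0],[1,0,-0.5,-2,0,0,0],[1,0,-0.5,-4,0,0,0],[1,0,-0.5,-5,0,0,0],[1,0,-0.5,-5,0,0,0]]'
```

```text
t: 47.13
ee_pos: [551.7, 399.3, 63.3]
orientation: [0.994, 0.112, 0.0, 0.0]
wrist_force: [-2.6, -2.0, 2.6]
width: 0.698
finger_force: 30.0
t: 47.97
ee_pos: [551.9, 395.1, 205.8]
orientation: [0.994, 0.112, 0.001, -0.001]
wrist_force: [0.3, 0.1, 0.5]
width: 1.005
finger_force: 0.0
t: 48.8
ee_pos: [551.3, -7.6, 213.6]
orientation: [0.994, 0.112, 0.001, 0.0]
wrist_force: [1.0, -0.2, -0.4]
width: 1.0
finger_force: 0.0
t: 49.63
ee_pos: [517.1, -389.1, 213.6]
orientation: [0.994, 0.111, 0.0, 0.001]
wrist_force: [-0.3, 0.2, 0.8]
width: 1.002
finger_force: 0.0
t: 50.05
ee_pos: [516.2, -389.0, 160.5]
orientation: [0.994, 0.112, -0.002, -0.002]
wrist_force: [-0.5, -0.8, -1.2]
width: 1.005
finger_force: 0.0
```

```bash
python3 -m handwheel '[[1,0.1,0,-2,0,0,0],[1,0.1,0,-4.5,0,0,0],[1,0.1,0,-6,0,0,0],[1,0.1,0,-6.3,0,0,0],[1,0.1,0,-6.3,0,0,0],[1,0.1,0,-6.3,0,0,0]]' && python3 -m handwheel '[[0.2,0,0,0,0,0,0],[0.2,0,0,0,0,0,0],[0.2,0,0,0,0,0,0],[0.2,0,0,0,0,0,0],[0.2,0,0,0,0,0,0],[0.2,0,0,0,0,0,0],[0.2,0,0,0,0,0,0],[0.2,0,0,0,0,0,0],[0.2,0,0,0,0,0,0],[0.2,0,0,0,0,0,0]]' 35 && python3 -m handwheel '[[0.2,0,0,0,0,0,0],[0.2,0,0,0,0,0,0],[0.2,0,0,0,0,0,0]]'
```

```text
t: 50.55
ee_pos: [519.4, -391.0, 101.1]
orientation: [0.994, 0.112, 0.001, 0.001]
wrist_force: [0.9, -0.3, 0.5]
width: 0.997
finger_force: 0.0
t: 51.38
ee_pos: [518.5, -390.6, 99.5]
orientation: [0.994, 0.112, -0.0, -0.0]
wrist_force: [0.1, 1.0, -0.1]
width: 0.356
finger_force: 35.0
t: 51.63
ee_pos: [518.5, -390.7, 99.6]
orientation: [0.994, 0.112, -0.0, -0.0]
wrist_force: [0.5, 1.1, -0.7]
width: 0.356
finger_force: 35.0
```

```bash
python3 -m handwheel '[[0.2,0,0,0.7,0,0,0],[0.2,0,0,2.5,0,0,0],[0.2,0,0,5.5,0,0,0],[0.2,0,0,9,0,0,0],[0.2,0,0,12,0,0,0],[0.2,0,1,13.5,0,0,0],[0.2,0,3,14,0,0,0],[0.2,0,6,14,0,0,0],[0.2,0,9.5,14,0,0,0],[0.2,0,13,14,0,0,0]]' && python3 -m handwheel '[[0.2,0,3.7,0,0,0,0],[0.2,0,7.4,0,0,0,0],[0.2,0,11.1,0,0,0,0],[0.2,0,14.8,0,0,0,0],[0.2,0,18.5,0,0,0,0],[0.2,0,22.2,0,0,0,0],[0.2,0,25.9,0,0,0,0],[0.2,0,29.6,0,0,0,0],[0.2,0,33.3,0,0,0,0],[0.2,0,37,0,0,0,0]]' && python3 -m handwheel '[[0.2,0.5,3.7,0,0,0,0],[0.2,1,7.4,0,0,0,0],[0.2,1.5,10.5,0,0,0,0],[0.2,1.8,13,0,0,0,0],[0.2,1.8,14.8,0,0,0,0],[0.2,1.8,15.4,0,0,0,0],[0.2,1.8,15.4,-2,0,0,0],[0.2,1.8,15.4,-5,0,0,0],[0.2,1.8,15.4,-8,0,0,0],[0.2,1.8,15.4,-10,0,0,0]]' && python3 -m handwheel '[[0.2,0,0,-1.5,0,0,0],[0.2,0,0,-2.8,0,0,0],[0.2,0,0,-3.3,0,0,0],[0.2,0,0,-3.5,0,0,0],[0.2,0,0,-3.7,0,0,0],[0.2,0,0,-3.7,0,0,0],[0.2,0,0,-3.7,0,0,0]]'
```

```text
t: 52.47
ee_pos: [517.6, -258.9, 239.1]
orientation: [0.994, 0.111, -0.0, -0.0]
wrist_force: [0.0, 0.8, -2.6]
width: 0.357
finger_force: 35.0
t: 53.3
ee_pos: [517.1, 111.3, 239.2]
orientation: [0.994, 0.112, -0.001, -0.0]
wrist_force: [1.4, 0.3, -1.7]
width: 0.357
finger_force: 35.0
t: 54.13
ee_pos: [534.5, 261.9, 136.9]
orientation: [0.994, 0.112, -0.002, 0.001]
wrist_force: [-0.9, -0.7, -2.8]
width: 0.357
finger_force: 35.0
t: 54.72
ee_pos: [537.1, 263.5, 103.6]
orientation: [0.994, 0.112, 0.001, -0.0]
wrist_force: [-0.3, 0.1, -2.1]
width: 0.353
finger_force: 35.0
```

```bash
python3 -m handwheel '[[0.2,0,0,-0.1,0,0,0],[0.2,0,0,-0.2,0,0,0],[0.2,0,0,-0.3,0,0,0],[0.2,0,0,-0.3,0,0,0],[0.2,0,0,-0.3,0,0,0]]' && python3 -m handwheel '[[0.2,0,0,-0.1,0,0,0],[0.2,0,0,-0.1,0,0,0],[0.2,0,0,-0.1,0,0,0]]'
```

```text
t: 55.13
ee_pos: [536.5, 263.2, 99.7]
orientation: [0.994, 0.112, 0.0, -0.0]
wrist_force: [-0.8, 0.1, -3.7]
width: 0.356
finger_force: 35.0
t: 55.38
ee_pos: [537.0, 263.5, 99.5]
orientation: [0.994, 0.112, 0.001, -0.0]
wrist_force: [-1.2, -0.3, 5.8]
width: 0.357
finger_force: 35.0
```

Contact made. I'll release, rise and retreat, then check everything.

```bash
python3 -m handwheel '[[0.75,0,0,0,0,0,0],[0.75,0,0,0,0,0,0],[0.75,0,0,0,0,0,0],[0.75,0,0,0,0,0,0],[1,0,0,0.5,0,0,0],[1,0,0,2,0,0,0],[1,0,0,5,0,0,0],[1,0,0,8.5,0,0,0],[1,0,0,12,0,0,0],[1,0,0,15.5,0,0,0]]' && python3 -m handwheel '[[1,-3,0,3,0,0,0],[1,-6,1,6,0,0,0],[1,-9,2,7,0,0,0],[1,-11,3,7,0,0,0],[1,-12,3,7,0,0,0],[1,-12,3,7,0,0,0],[1,-12,3,7,0,0,0]]'
python3 - <<'E'
from h import *
f=eyes.grab_frame("wrist"); t=eyes.grab_frame("scene"); cv2.imwrite("pics/c8.png",np.hstack([f["color"][:330,100:480],t["color"][90:420,60:460]])); print(arm.get_obs()["ee_pos"])
E
```

```text
t: 56.22
ee_pos: [536.2, 263.1, 255.4]
orientation: [0.994, 0.112, -0.0, 0.0]
wrist_force: [0.6, 0.2, 0.0]
width: 1.002
finger_force: 0.0
t: 56.8
ee_pos: [416.6, 293.0, 323.5]
orientation: [0.994, 0.112, 0.0, 0.0]
wrist_force: [0.5, -1.0, 0.1]
width: 0.999
finger_force: 0.0
[417.36894043 292.82982725 323.17297801]
```

View pics/c8.png

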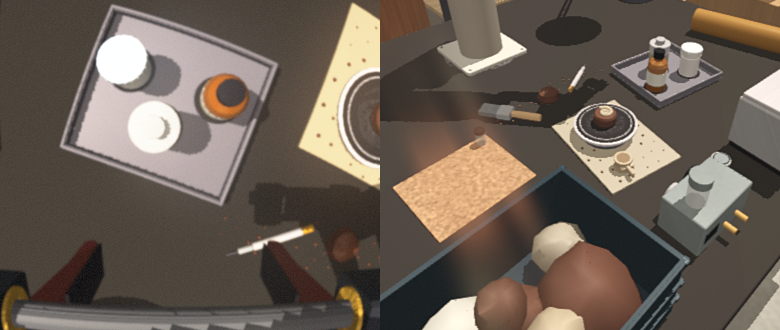

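All three containers stand upright on their pads, hiding them: jar at px (222,62), bottle (330,92), tin (254,127). The ammonite is centred on the turntable, the vial and vertebra are where they were, and the gripper is clear.

```bash
python3 -c "
from cell import arm
print(arm.finish_job())"
```

```text
the job is handed in; nothing more can be done
None
```

The job is handed in: the ammonite sits coil up in the middle of the turntable (within about 2 mm by camera), the bottle, tin and jar stand upright back on their pads within a few mm of their pick-up positions, and the vertebra and vial look undisturbed; hand-in gave no verdict.

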